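# Seat a tube block on the thermoshaker's locating pin and hold it down

### The arm

A 6-joint arm with a two-finger parallel gripper is mounted at the origin on the work surface. World frame = base frame: x ahead of the robot, y to its left, z up, the work surface at z = 0. Lengths are in mm, angles in rad, forces in N, time in s.
With the tool pointing down it reaches from about 350 to 975 mm from the base axis. Payload 7.1 kg.
Tool frame: the origin (TCP) lies midway between the tips of the shut fingers; the grasp point (between the pads) lies 19 mm behind it; z points along the fingers, y is the line along which they close (so a half turn about z gives the same grasp; the last joint's range is limited). The gripper opens to 88 mm and grips with 3 to 60 N. Pads are 20 mm wide; open, the fingers measure 115 mm over their backs; the gripper's body (75 mm by 178 mm) begins 61 mm behind the grasp point.
Start: joints at [1.316, 0.423, 1.63, -0, 1.089, -0.019], TCP at [145.982, 607.696, 222.675] pointing down, gripper open.
Joint ranges: [-3, 3], [-0.9, 2.11], [0.09, 2.58], [-1.31, 4.45], [0.11, 2.69], [-2.54, 2.54]. Speed limits (rad/s): [2.39, 2.39, 3.01, 3.14, 3.14, 3.14].

### API

Orientations are given as a rotation vector (axis times angle).
In Python, from workcell import ctrl gives the robot as it stands. The module is installed in compiled form; this text tells all that it offers.
- The arm moves only by the tool servo_tool, never from a script. Its argument "increments" is a list of rows, each a list of 7 numbers: the shift along the world's x, y, z in cm, then the turn, a rotation vector about the world's x, y, z in degrees, then the opening, from -1 (shut) to 1 (fully open). A call has 1 to 20 rows; each row is the pose to reach, as a shift and turn from the pose commanded when the call began; what a row does not reach only later rows make up. A row lasts 1/12 s, in which the tool goes at most 41.7 mm and 7.16 degrees, less where a joint would pass 70% of its speed; a pose out of reach is approached as far as the arm can. A call with a gripper value outside its range is refused whole. The fingers move at their own pace and stop on an object; the grip force is fixed at half the most. Time passes only in rows, so rows that repeat a pose let the fingers close. It gives the time, the measured TCP pose, the force, the opening and the grip force at its end, in the units of the state.
- ctrl.get_obs(): the state, without advancing time (a new reading comes with each control period).
- ctrl.get_image(name): name is "scene" or "top" or "wrist"; returns a dict with "image" (420x560x3 uint8, red, green, blue), "fx", "fy", "cx", "cy" (pixels), "extrinsics" (4x4, takes a point from camera to world coordinates); the wrist camera has in their place "tool_from_camera" (4x4, takes a point from camera to tool coordinates, whose origin is the TCP and whose axes are the flange's). Camera axes: x right, y up, looking along -z (the intrinsics and any distortion apply to the point x, -y, -z); pixel columns grow to the right and rows downward; lengths in mm; the calibration is good to about 2 mm. The wrist camera is an equidistant fisheye: a pixel r from the principal point sees the ray r / f radians off the axis. A picture is of the moment at which its call begins: read the wrist's pose just before it. There is no depth.
- ctrl.close_job(): hands the job in; it is judged then, once.
The state is a dict: "t": time; "qpos": joint angles; "qvel": joint speeds; "joint_torque": joint torques, N m; "ee_pos": TCP position; "orientation": TCP orientation; "ft_force": force on the tool from outside, world axes, zero at the start; "moment": the same for the moment, N m; "width": finger opening in mm; "grasp_force": force on a finger pad.
Only numpy, scipy, OpenCV 4.12 (cv2) and the standard library are available. Lean on these libraries where they do the work, as an engineer would, in place of code of your own. Each camera call takes 0.05 s, during which the arm holds its last target. There are 200 camera calls.

### The job

Lift the tube block with the yellow grip out of the blue basket and set it gently on the thermoshaker's plate, its long foot square along the back rail and a finger's width to the left or right of the locating pin, then slide it along the rail until it drops on to the pin. Press it gently down until the sprung plate is fully home, and finish like that, with your hand still on the grip holding the block down, so that I can do up the toe clamps. Leave the other block and everything else on the bench where it is.

Things in the scene. Friction and masses are not known exactly. Their poses are not given: they have to be found in the camera images.
- tube_block: Aluminium tube block, 16 small wells, yellow grip on top, about 0.6 kg, upright in the basket. Foot 72 mm (x) by 96 mm (y), 16 mm high; well body on it 72 by 76 mm, up to 46 mm, leaving a ledge at each y end for the clamps. Origin: centre of the underside, also the mouth of the hole for the pin (13 mm diameter, 16 mm deep). z up; the same after a half turn.
- block_grip (a point): Middle of the tube block's yellow grip, 72 mm above the origin; axes as the block's. The grip is an upright tab in the middle of the top, 46 mm long (block x), 14 mm thick (block y), from 46 to 91 mm above the underside: take it across its thickness, fingers closing along block y.
- basket: Blue open plastic basket, fixed to the bench, 200 mm (x) by 320 mm (y) by 70 mm high, walls and floor 5 mm. Origin: centre of its underside. The two tube blocks stand side by side in it, one in each y half; which is where varies.
- shaker: Thermoshaker, fixed: white housing 270 (x) by 230 (y) mm, top 95 mm above the bench, blue sloping control panel facing -x. Origin: centre of its underside. Above it floats a bare aluminium plate on springs, top at 111 mm when unloaded, reaching 54 mm to the front of the pin, 36 to the back, 75 to each side. Toe clamps with black knobs, swung clear, 158 mm high, stand 92 mm to each side of the pin.
- shaker_rail (a point): Middle of the top front edge of the fixed aluminium back rail, 125 mm above the bench. The rail runs along the plate's back (+x) edge parallel to the shaker's y, 166 mm long; its front face is 37.5 mm behind the pin's axis, so a seated block stands 1.5 mm clear of it. Axes as the shaker's.
- shaker_pin (a point): Centre of the tip of the fixed brass-coloured pin that sticks up through the plate: 10 mm diameter, top 2.5 mm tapering to 6 mm; tip 117 mm above the bench, 6 mm above the unloaded plate. Axes as the shaker's: x to the rail, y along it. A block rides on the tip until its hole meets the pin, then can drop 6 mm on to the plate (its origin 6 mm under this point); fully home it is 11 mm under.
- contact_plate (a joint): Travel of the sprung plate, m: 0 unloaded (up), 0.005 down on its stop (fully home). Its springs carry the block's weight without giving way; they start to yield at about 9 N in all and take about 19 N in all at the stop, of which the block's weight gives 5 to 7.5 N, so the hand must add 11 to 14 N.
- spare_block: The other tube block: same sizes, but with 4 large wells and a black grip. Stays in the basket. Origin: centre of its underside.
- reagent0: Amber reagent bottle with red cap, 72 mm diameter, 150 mm high. Origin: centre of its underside. Leave alone.
- reagent1: Another amber reagent bottle with red cap, same size. Origin: centre of its underside. Leave alone.
- reagent2: Amber reagent bottle with black cap, same size. Origin: centre of its underside. Leave alone.
- wash_bottle: White plastic bottle with red cap, 68 mm diameter, 170 mm high. Origin: centre of its underside. Leave alone.
- tube_rack: Yellow tube rack, 100 by 200 by 60 mm with its tubes. Origin: centre of its underside. Leave alone.
- glove_carton: Cardboard glove carton, 120 by 240 by 75 mm. Origin: centre of its underside. Leave alone.
- tip_box: Grey pipette tip box with clear lid, 88 by 123 by 63 mm. Origin: centre of its underside. Leave alone.

How it is judged:
By the outcome, as a careful person would: the job done as asked, in the order asked, and still so for the second after the job is handed in, while the arm keeps its last pose, push and grip.
It also fails if it takes over 54 s, if anything falls off the work surface, if the arm or the gripper's body presses on something with over 40 N, if the wrist force passes 120 N, or if a joint passes its speed limit or range.

## Working session

There is one attempt and no reset: what is moved stays moved. The work goes in short steps, Python scripts to look and compute and a tool call to move; the robot and the scene stay as the last step left them, time stands still between calls to the robot, and variables do not carry over. Pictures are saved under pics/ and viewed, at most 10 in all, crops included, and the job is handed in when it is done.

Besides the shell and the picture viewer there is one more tool, called after ">>>" as name(argument=value, ...), one argument or row to a line, values as JSON. servo_tool: Moves the arm, as the interface text tells. Its arguments: {"type":"object","properties":{"increments":{"type":"array","items":{"type":"array","items":{"type":"number"}}}},"required":["increments"]}

```bash
mkdir -p pics; cat > h.py <<'E'
import numpy as np, cv2, pickle
from workcell import ctrl
from scipy.spatial.transform import Rotation as R
def grab(name,fn):
    o=ctrl.get_obs(); d=ctrl.get_image(name); d['obs']=o
    cv2.imwrite(f'pics/{fn}.png',d['image'][:,:,::-1]); pickle.dump(d,open(f'pics/{fn}.pkl','wb')); return d
def load(fn): return pickle.load(open(f'pics/{fn}.pkl','rb'))
def ray(d,u,v):
    x=(np.asarray(u,float)-d['cx'])/d['fx']; y=(np.asarray(v,float)-d['cy'])/d['fy']
    if 'extrinsics' in d: c=np.stack([x,-y,-np.ones_like(x)],-1); T=d['extrinsics']
    else:
        r=np.hypot(x,y)+1e-9; s=np.sin(r)/r; c=np.stack([x*s,-y*s,-np.cos(r)],-1)
        W=np.eye(4); W[:3,:3]=R.from_rotvec(d['obs']['orientation']).as_matrix(); W[:3,3]=d['obs']['ee_pos']; T=W@d['tool_from_camera']
    T=np.asarray(T); return T[:3,3],c@T[:3,:3].T
def plane(d,u,v,z):
    o,r=ray(d,u,v); return o+r*((z-o[2])/r[...,2])[...,None]
E
python3 - <<'E'
from h import *
for n in ['scene','top','wrist']:
    d=grab(n,n+'0'); print(n,d.keys(),d['fx'],d['cx'],d['cy'])
    print(np.round(ray(d,d['cx'],d['cy']),2))
a=[cv2.imread(f'pics/{n}0.png') for n in ['top','wrist','scene']]
cv2.imwrite('pics/m.png',cv2.resize(np.hstack(a[:2]),(800,300)))
print(ctrl.get_obs())
E
```

```text
scene dict_keys(['image', 'fx', 'fy', 'cx', 'cy', 'extrinsics', 'obs']) 388.9696669763735 281.35572011475585 207.98470817804252
[[ 1.46711e+03 -1.70360e+02  1.09810e+03]
 [-6.90000e-01  1.30000e-01 -7.10000e-01]]
top dict_keys(['image', 'fx', 'fy', 'cx', 'cy', 'extrinsics', 'obs']) 446.2080356778722 281.3885883301229 209.4089341255805
[[ 3.17440e+02  3.14000e+00  1.51425e+03]
 [ 1.20000e-01 -0.00000e+00 -9.90000e-01]]
wrist dict_keys(['image', 'fx', 'fy', 'cx', 'cy', 'tool_from_camera', 'obs']) 325.19226210127806 287.69724965714965 208.97370587549216
[[ 8.1900e+01  6.2296e+02  3.8294e+02]
 [ 2.3000e-01 -6.0000e-02 -9.7000e-01]]
{'t': 0.15, 'qpos': array([ 1.31600620e+00,  4.23673814e-01,  1.63046593e+00,  1.08478893e-05,
        1.08861393e+00, -1.89975208e-02]), 'qvel': array([ 0.00168723, -0.00484007, -0.00192361, -0.00189741, -0.00099708,
        0.00015184]), 'joint_torque': array([ 7.18807241e-04, -5.44982028e+01, -2.73915088e+01,  6.43571536e-02,
        2.04761530e-02, -5.62872424e-05]), 'ee_pos': array([145.87493198, 607.31275562, 222.09402709]), 'orientation': array([-3.69512768e-01, -3.11961635e+00,  1.80449863e-03]), 'ft_force': array([-0.27622412,  0.30852397, -0.17174773]), 'moment': array([-0.05942899,  0.01458766, -0.04555764]), 'grasp_force': 0.0, 'width': 87.78087836786626}
```

View pics/top0.png

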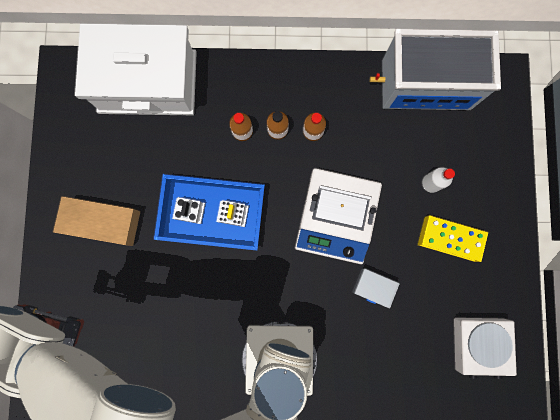

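View pics/wrist0.png

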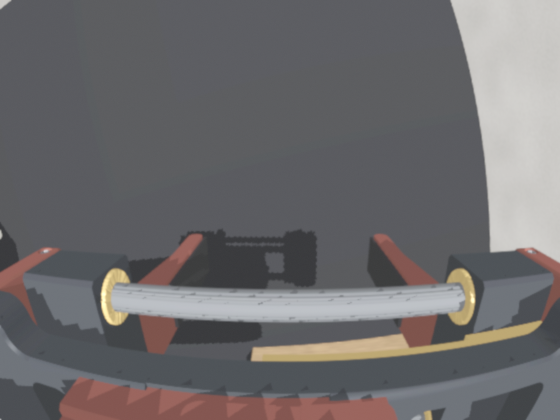

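The top view shows the basket at about (210,212) with the yellow grip at (233,212) and the spare at (187,210). The shaker is at (340,213) with its pin at (342,205). The wrist camera sees only bare bench. Next I'll measure coarsely.

```bash
python3 - <<'E'
from h import *
d=load('top0'); im=d['image']; h=cv2.cvtColor(im,cv2.COLOR_RGB2HSV)
def pts(m,z,name):
    v,u=np.nonzero(m); p=plane(d,u,v,z)[:,:2]; r=cv2.minAreaRect(p.astype(np.float32)); print(name,len(u),u.mean(),v.mean(),p.mean(0),r)
box=lambda a,b,c,e:(np.add.outer(np.zeros(420),np.arange(560))>=a)&(np.add.outer(np.zeros(420),np.arange(560))<b)&(np.add.outer(np.arange(420),np.zeros(560))>=c)&(np.add.outer(np.arange(420),np.zeros(560))<e)
H,S,V=[h[...,i].astype(int) for i in range(3)]
pts((H>20)&(H<35)&(S>130)&(V>120)&box(215,255,195,230),96,'yellow')
pts((H>100)&(H<125)&(S>130)&(V>60)&box(140,280,160,265),70,'basket')
pts((H>8)&(H<28)&(S>80)&(V>60)&box(330,355,195,215),117,'pin')
pts((V>90)&box(290,390,160,265),95,'shaker')
E
python3 - <<'E'
from h import *
im=cv2.imread('pics/top0.png'); cv2.imwrite('pics/c1.png',np.hstack([cv2.resize(im[160:270,140:280],None,fx=2.85,fy=2.85*1.3,interpolation=2),cv2.resize(im[160:270,290:390],None,fx=3.99,fy=2.85*1.3,interpolation=2)]))
E
```

```text
yellow 74 229.90540540540542 211.35135135135135 [475.24089688 162.94673115] ((475.0340881347656, 162.26475524902344), (17.594877243041992, 47.917701721191406), 80.41109466552734)
basket 5572 208.98977027997128 211.8424264178033 [475.83730483 233.86835773] ((477.0608215332031, 233.1085205078125), (338.2369079589844, 218.21875), 84.92150115966797)
pin 7 341.7142857142857 205.0 [ 498.59484314 -191.77630384] ((498.5837707519531, -192.67935180664062), (6.321206092834473, 6.420490741729736), 89.97034454345703)
shaker 5689 338.2235893830199 215.1944102654245 [ 468.87129903 -183.69647892] ((467.23785400390625, -184.0738983154297), (231.00181579589844, 271.3126525878906), 77.8736801147461)
```

View pics/c1.png

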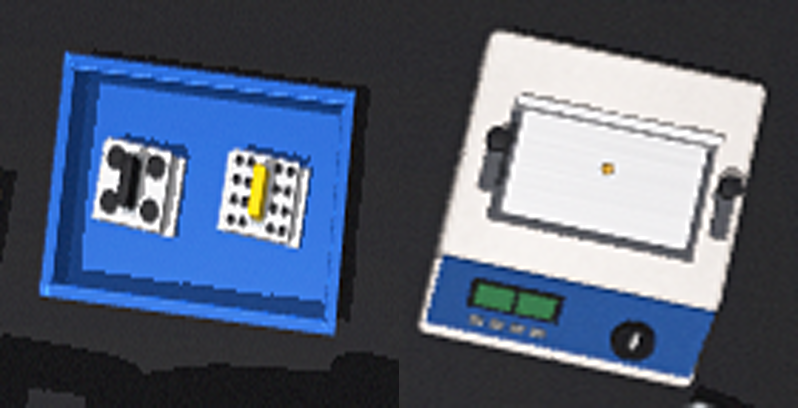

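>>> servo_tool(
  increments=[
    [32.9,-44.5,0,0,0,4,1],
    [32.9,-44.5,0,0,0,4,1],
    [32.9,-44.5,0,0,0,4,1],
    [32.9,-44.5,0,0,0,4,1],
    [32.9,-44.5,0,0,0,4,1],
    [32.9,-44.5,0,0,0,4,1],
    [32.9,-44.5,0,0,0,4,1],
    [32.9,-44.5,0,0,0,4,1],
    [32.9,-44.5,0,0,0,4,1],
    [32.9,-44.5,0,0,0,4,1],
    [32.9,-44.5,0,0,0,4,1],
    [32.9,-44.5,0,0,0,4,1],
    [32.9,-44.5,0,0,0,4,1],
    [32.9,-44.5,0,0,0,4,1],
    [32.9,-44.5,0,0,0,4,1],
    [32.9,-44.5,0,0,0,4,1],
    [32.9,-44.5,0,0,0,4,1],
    [32.9,-44.5,0,0,0,4,1],
  ],
)

```text
t: 1.65
ee_pos: [474.0, 163.9, 222.5]
orientation: [-0.258, -3.13, -0.0]
ft_force: [-0.7, 0.3, -1.2]
width: 88.0
grasp_force: 0.0
```

```bash
cat > g.py <<'E'
from h import *
import sys
def tool(o):
    M=R.from_rotvec(o['orientation']).as_matrix(); return np.round(o['ee_pos'],1),'yaw_y',round(np.degrees(np.arctan2(M[1,1],M[0,1])),2),'tilt',np.round(np.degrees(M[:2,2]),2)
d=grab('wrist',sys.argv[1]); print(tool(d['obs']),d['obs']['t'],d['obs']['ft_force'])
h=cv2.cvtColor(d['image'],cv2.COLOR_RGB2HSV)
m=cv2.inRange(h,(22,150,120),(35,255,255)); n,l,s,c=cv2.connectedComponentsWithStats(m)
for i in range(1,n):
    if s[i,4]>150: print('comp',s[i],c[i])
E
python3 g.py w1
```

```text
(array([474. , 163.9, 222.5]), 'yaw_y', np.float64(80.59), 'tilt', array([-0.04,  0.  ])) 1.65 [-0.67800182  0.28867717 -1.190507  ]
```

View pics/w1.png

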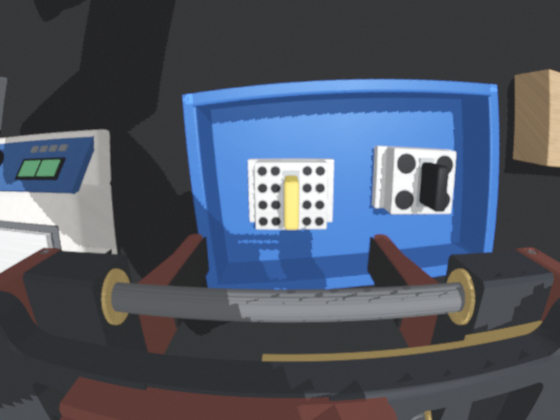

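The wrist view shows the yellow grip at about (291,200), framed by its block, with the fingers clear of it on both sides.

```bash
cat > m.py <<'E'
from h import *
import sys
d=load(sys.argv[1]); h=cv2.cvtColor(d['image'],cv2.COLOR_RGB2HSV)
m=cv2.inRange(h,(18,60,100),(38,255,255)); m[250:]=0
v,u=np.nonzero(m); k=(abs(u-291)<40)&(abs(v-200)<70); u,v=u[k],v[k]
V=h[v,u,2]; print(len(u),[ (r,int(V[v==r].mean()),u[v==r].min(),u[v==r].max()) for r in sorted(set(v))][::4])
t=V>230
for z in (96,):
    p=plane(d,u[t],v[t],z)[:,:2].astype(np.float32); print(t.sum(),p.mean(0),cv2.minAreaRect(p))
E
python3 m.py w1
```

```text
785 [(np.int64(176), 197, np.int64(286), np.int64(296)), (np.int64(180), 199, np.int64(285), np.int64(297)), (np.int64(184), 247, np.int64(284), np.int64(298)), (np.int64(188), 248, np.int64(284), np.int64(298)), (np.int64(192), 248, np.int64(284), np.int64(298)), (np.int64(196), 248, np.int64(284), np.int64(298)), (np.int64(200), 247, np.int64(284), np.int64(298)), (np.int64(204), 247, np.int64(284), np.int64(298)), (np.int64(208), 247, np.int64(284), np.int64(298)), (np.int64(212), 247, np.int64(284), np.int64(298)), (np.int64(216), 247, np.int64(284), np.int64(298)), (np.int64(220), 246, np.int64(284), np.int64(298)), (np.int64(224), 247, np.int64(284), np.int64(298)), (np.int64(228), 234, np.int64(286), np.int64(297))]
614 [476.16022 167.87274] ((476.6809997558594, 167.5089569091797), (11.729851722717285, 43.055419921875), 81.00392150878906)
```

>>> servo_tool(
  increments=[
    [2.4,-35.5,2,0,0,-2.5,1],
    [2.4,-35.5,2,0,0,-2.5,1],
    [2.4,-35.5,2,0,0,-2.5,1],
    [2.4,-35.5,2,0,0,-2.5,1],
    [2.4,-35.5,2,0,0,-2.5,1],
    [2.4,-35.5,2,0,0,-2.5,1],
    [2.4,-35.5,2,0,0,-2.5,1],
    [2.4,-35.5,2,0,0,-2.5,1],
    [2.4,-35.5,2,0,0,-2.5,1],
    [2.4,-35.5,2,0,0,-2.5,1],
    [2.4,-35.5,2,0,0,-2.5,1],
    [2.4,-35.5,2,0,0,-2.5,1],
    [2.4,-35.5,2,0,0,-2.5,1],
  ],
)

```text
t: 2.78
ee_pos: [498.8, -190.5, 242.5]
orientation: [-0.325, -3.124, -0.001]
ft_force: [0.4, 0.0, 0.3]
width: 87.9
grasp_force: 0.0
```

```bash
python3 g.py w2
```

```text
(array([ 498.8, -190.5,  242.5]), 'yaw_y', np.float64(78.11), 'tilt', array([-0.03,  0.03])) 2.7833 [0.36270212 0.01964845 0.2549981 ]
```

View pics/w2.png

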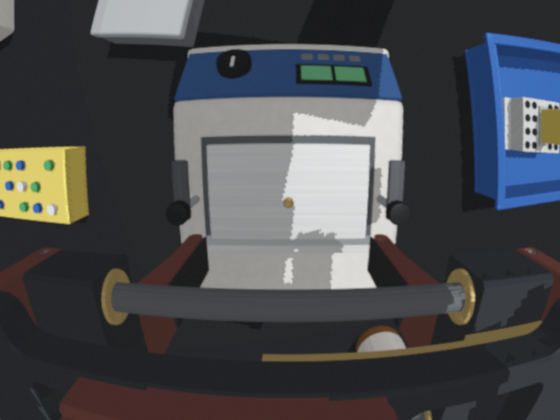

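The wrist view shows the pin at about (288,202). The rail runs horizontally near row 240 and the plate's front edge is at row 140, so the tool is almost square to the shaker.

```bash
python3 - <<'E'
from h import *
d=load('w2'); h=cv2.cvtColor(d['image'],cv2.COLOR_RGB2HSV); g=cv2.cvtColor(d['image'],cv2.COLOR_RGB2GRAY).astype(float)
m=cv2.inRange(h,(8,70,80),(30,255,255)); m[:185]=0;m[220:]=0;m[:,:270]=0;m[:,310:]=0
v,u=np.nonzero(m); print(len(u),u.mean(),v.mean(),plane(d,u.mean(),v.mean(),117))
for c in (230,260,340): print(c,g[225:256,c].astype(int), g[128:148,c].astype(int))
# front plate edge: dark slot->plate; side edges of plate
def fit(P,n):
    P=np.array(P); c=P.mean(0); w=np.linalg.svd(P-c)[2][0]; r=(P-c)@[-w[1],w[0]]; k=abs(r-np.median(r))<1
    P=P[k]; c=P.mean(0); w=np.linalg.svd(P-c)[2][0]; print(n,c,np.degrees(np.arctan2(w[1],w[0]))%180,np.std((P-c)@[-w[1],w[0]]),len(P))
sub=lambda a,k:k+0.5
U=np.arange(215,365)
def edge(col,lo,hi,sgn):
    s=np.diff(cv2.GaussianBlur(col.reshape(-1,1),(1,5),0).ravel())[lo:hi]*sgn; k=np.argmax(s)
    if 0<k<len(s)-1: k=k+.5*(s[k-1]-s[k+1])/(s[k-1]-2*s[k]+s[k+1]+1e-9)
    return lo+k+.5
fit([plane(d,c,edge(g[:,c],136,150,1),111)[:2] for c in U],'platefront')
for lo,hi,s,z in ((230,243,-1,125),(236,250,1,125),(230,243,1,125)):
    q=[edge(g[:,c],lo,hi,s) for c in U]; print(np.median(q)); fit([plane(d,c,e,z)[:2] for c,e in zip(U,q)],'rail')
V=np.arange(150,200)
fit([plane(d,edge(g[r],203,215,1),r,111)[:2] for r in V],'plateL'); fit([plane(d,edge(g[r],362,376,-1),r,111)[:2] for r in V],'plateR')
E
```

```text
69 287.768115942029 202.40579710144928 [ 498.02892131 -189.72956519  117.        ]
230 [145 146 147 148 147 144 143 141 142 143 142 143 144 138 132 129 130 130
 131 133 141 149 150 149 149 148 146 146 148 148 148] [150 150 150 152 151 151 148 133  98  71  66  65  65  65  70  90 123 144
 150 151]
260 [145 145 146 148 148 146 143 142 143 143 143 143 143 140 133 129 128 129
 130 131 138 145 148 148 148 147 146 146 148 149 149] [152 152 152 152 152 150 141 115  81  67  66  66  66  67  79 111 138 147
 150 150]
340 [214 214 215 217 217 216 215 214 213 213 214 214 209 191 166 152 146 138
 132 131 137 140 144 149 151 148 148 169 207 218 219] [225 225 225 225 225 225 217 183 133 108 108 108 107 107 113 144 191 218
 225 227]
platefront [ 446.23042466 -177.18106231] 78.01207278664306 0.10940396989170104 150
238.35111427212428
rail [ 522.96720141 -225.58154167] 78.28180786048642 0.2713366396630451 80
245.03464755051868
rail [ 535.32611552 -197.59066852] 78.18852900509347 0.0905592794975095 139
242.5
rail [ 530.18641634 -210.03904679] 78.23534004609287 0.11163570126863531 114
plateL [ 457.99462697 -257.55080678] 168.03840642241605 0.07605148064374892 50
plateR [ 488.8633076  -111.23595841] 168.45309030810972 0.10436847993685522 50
```

>>> servo_tool(
  increments=[
    [-2.3,36,-2,0,0,2.8,1],
    [-2.3,36,-2,0,0,2.8,1],
    [-2.3,36,-2,0,0,2.8,1],
    [-2.3,36,-2,0,0,2.8,1],
    [-2.3,36,-2,0,0,2.8,1],
    [-2.3,36,-2,0,0,2.8,1],
    [-2.3,36,-2,0,0,2.8,1],
    [-2.3,36,-2,0,0,2.8,1],
    [-2.3,36,-2,0,0,2.8,1],
    [-2.3,36,-4,0,0,2.8,1],
    [-2.3,36,-6,0,0,2.8,1],
    [-2.3,36,-8,0,0,2.8,1],
    [-2.3,36,-10,0,0,2.8,1],
    [-2.3,36,-12,0,0,2.8,1],
    [-2.3,36,-13,0,0,2.8,1],
    [-2.3,36,-13,0,0,2.8,1],
    [-2.3,36,-13,0,0,2.8,1],
    [-2.3,36,-13,0,0,2.8,1],
  ],
)

```text
t: 4.33
ee_pos: [476.5, 168.2, 113.6]
orientation: [0.251, 3.13, 0.001]
ft_force: [0.2, -0.2, -0.0]
width: 88.2
grasp_force: 0.0
```

```bash
python3 g.py w3; python3 m.py w3
```

```text
(array([476.5, 168.2, 113.6]), 'yaw_y', np.float64(80.82), 'tilt', array([0.08, 0.03])) 4.3333 [ 0.22200219 -0.17979335 -0.04106617]
1247 [(np.int64(194), 181, np.int64(281), np.int64(290)), (np.int64(198), 175, np.int64(277), np.int64(295)), (np.int64(202), 174, np.int64(275), np.int64(295)), (np.int64(206), 178, np.int64(275), np.int64(296)), (np.int64(210), 224, np.int64(274), np.int64(296)), (np.int64(214), 230, np.int64(274), np.int64(297)), (np.int64(218), 231, np.int64(274), np.int64(296)), (np.int64(222), 231, np.int64(274), np.int64(296)), (np.int64(226), 231, np.int64(274), np.int64(296)), (np.int64(230), 231, np.int64(274), np.int64(296)), (np.int64(234), 231, np.int64(274), np.int64(296)), (np.int64(238), 230, np.int64(274), np.int64(296)), (np.int64(242), 230, np.int64(274), np.int64(296)), (np.int64(246), 225, np.int64(274), np.int64(297))]
632 [466.59756 169.21286] ((467.09149169921875, 169.20626831054688), (9.360224723815918, 22.976335525512695), 80.32901000976562)
```

>>> servo_tool(
  increments=[
    [0,-0.05,-1.5,0,0,0,1],
    [0,-0.05,-3,0,0,0,1],
    [0,-0.05,-4.3,0,0,0,1],
    [0,-0.05,-5.2,0,0,0,1],
    [0,-0.05,-5.4,0,0,0,1],
    [0,-0.05,-5.4,0,0,0,1],
    [0,-0.05,-5.4,0,0,0,-1],
    [0,-0.05,-5.4,0,0,0,-1],
    [0,-0.05,-5.4,0,0,0,-1],
    [0,-0.05,-5.4,0,0,0,-1],
    [0,-0.05,-5.4,0,0,0,-1],
    [0,-0.05,-5.4,0,0,0,-1],
    [0,-0.05,-5.4,0,0,0,-1],
    [0,-0.05,-5.4,0,0,0,-1],
    [0,-0.05,-5.4,0,0,0,-1],
    [0,-0.05,-5.4,0,0,0,-1],
  ],
)

```text
t: 5.72
ee_pos: [476.0, 167.2, 58.6]
orientation: [-0.252, -3.131, 0.0]
ft_force: [0.5, 0.5, 0.6]
width: 24.6
grasp_force: 0.0
```

```bash
python3 g.py w4
```

```text
(array([476. , 167.2,  58.6]), 'yaw_y', np.float64(80.79), 'tilt', array([-0., -0.])) 5.7167 [0.5202407  0.52379993 0.63678912]
```

View pics/w4.png

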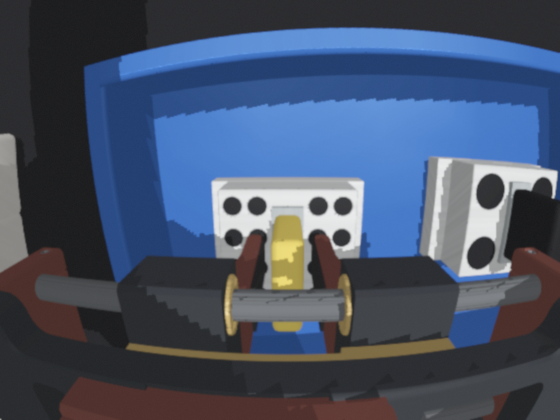

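The fingers are still closing and the grip at (288,270) is centred between them. I'll finish the grasp, then lift.

>>> servo_tool(
  increments=[
    [0,0,0,0,0,0,-1],
    [0,0,0,0,0,0,-1],
    [0,0,0,0,0,0,-1],
    [0,0,0,0,0,0,-1],
    [0,0,0,0,0,0,-1],
    [0,0,0.3,0,0,0,-1],
    [0,0,0.8,0,0,0,-1],
    [0,0,1.6,0,0,0,-1],
    [0,0,2.8,0,0,0,-1],
    [0,0,4.2,0,0,0,-1],
    [0,0,5.8,0,0,0,-1],
    [0,0,7.4,0,0,0,-1],
    [0,0,9,0,0,0,-1],
    [0,0,10.6,0,0,0,-1],
    [0,0,12.2,0,0,0,-1],
    [0,0,13.8,0,0,0,-1],
    [0,0,15.4,0,0,0,-1],
    [0,0,16.8,0,0,0,-1],
    [0,0,17.6,0,0,0,-1],
    [0,0,18,0,0,0,-1],
  ],
)

```text
t: 7.43
ee_pos: [476.2, 167.3, 240.2]
orientation: [0.252, 3.13, 0.001]
ft_force: [0.1, 0.2, -4.8]
width: 14.3
grasp_force: 30.0
```

```bash
python3 g.py w5
```

```text
(array([476.2, 167.3, 240.2]), 'yaw_y', np.float64(80.79), 'tilt', array([0.11, 0.03])) 7.4333 [ 0.1226038   0.21121416 -4.76981626]
```

View pics/w5.png

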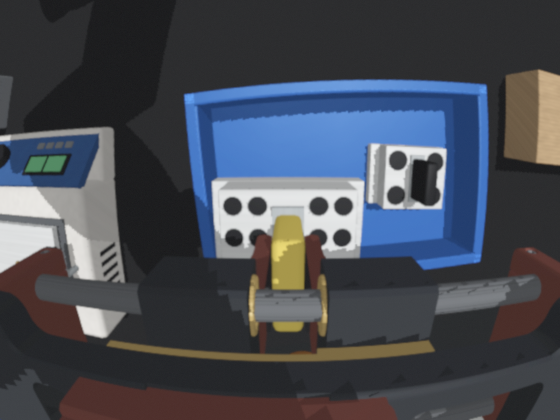

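The block hangs in the grip unchanged from before the lift, with its front top edge near row 188, and the spare block stays in the basket. I'll measure its offset from the TCP.

```bash
python3 - <<'E'
from h import *
for f in ('w4','w5'):
    d=load(f); g=cv2.cvtColor(d['image'],cv2.COLOR_RGB2GRAY).astype(int); o=d['obs']['ee_pos']; zt=o[2]-7.6
    a=np.radians(80.8); ex=np.array([np.sin(a),-np.cos(a)]); ey=np.array([np.cos(a),np.sin(a)])
    print(f); 
    for c in (245,290,330): print(g[172:198,c])
    print(g[222,205:232],g[222,345:372])
    for r in (178,188,189,190):
        p=plane(d,290,r,zt)[:2]-o[:2]; q=plane(d,245,r,zt)[:2]-o[:2]; print(r,p@ex,q@ex)
    for c in (215,218,220,354,357,360):
        p=plane(d,c,222,zt)[:2]-o[:2]; print(c,p@ey)
E
```

```text
w4
[123 122 122 122 129 147 162 168 172 173 167 164 163 165 165 163 166 191
 215 224 227 228 229 231 232 232]
[124 125 124 125 134 152 164 169 175 173 168 165 166 166 166 165 171 196
 216 226 230 230 231 232 233 233]
[124 124 124 124 131 148 162 167 173 175 169 168 166 166 166 166 172 193
 215 227 231 232 232 233 233 233]
[114 114 115 114 114 114 115 123 165 211 225 226 226 222 213 219 224 225
 225 225 225 225 225 225 225 226 226] [231 231 231 231 231 231 231 231 231 229 225 223 226 227 226 220 188 143
 119 116 117 117 117 117 117 117 116]
178 -40.711683221872036 -40.81889940104988
188 -35.38700829340157 -35.465319556145296
189 -34.85144975162294 -34.92684016587876
190 -34.315285054647845 -34.38774850533769
215 -39.53163016503634
218 -37.83231397878381
220 -36.70326181663724
354 36.6687379882211
357 38.36192624866938
360 40.06199901279214
w5
[119 119 119 120 128 146 160 165 170 170 164 161 161 162 162 162 169 190
 211 221 224 225 227 228 229 229]
[123 123 122 123 131 150 160 166 172 170 165 163 162 164 163 163 170 193
 213 223 227 227 229 229 230 231]
[123 123 123 124 132 148 160 165 171 172 167 164 163 163 163 163 169 190
 212 224 228 229 230 230 231 231]
[ 72  72  71  70  68  63  60  66 124 191 218 223 224 220 209 211 220 223
 223 223 223 223 223 223 223 223 223] [228 228 228 228 228 229 228 229 228 228 222 215 217 223 224 221 204 163
 124 115 115 115 115 115 115 114 114]
178 -40.710578172637305 -40.82041774355395
188 -35.386397478522056 -35.46805535811256
189 -34.850854967141636 -34.92966495815919
190 -34.314700151642135 -34.390656266330986
215 -39.5108764445725
218 -37.81256606224444
220 -36.68416506043712
354 36.67515875346705
357 38.36875199025563
360 40.06926340621124
```

>>> servo_tool(
  increments=[
    [0.1,-1,0,0,0,-0.3,-1],
    [0.2,-3,0,0,0,-0.6,-1],
    [0.4,-5.5,0,0,0,-1,-1],
    [0.6,-8.5,0,0,0,-1.5,-1],
    [0.8,-11.5,0,0,0,-2,-1],
    [1,-14.5,0,0,0,-2.4,-1],
    [1.2,-17.5,0,0,0,-2.7,-1],
    [1.4,-20.5,0,0,0,-2.7,-1],
    [1.6,-23.5,0,0,0,-2.7,-1],
    [1.8,-26.5,0,0,0,-2.7,-1],
    [2,-29.2,0,0,0,-2.7,-1],
    [2.2,-31.4,0,0,0,-2.7,-1],
    [2.3,-33,0,0,0,-2.7,-1],
    [2.4,-33.8,-0.2,0,0,-2.7,-1],
    [2.4,-34,-1,0,0,-2.7,-1],
    [2.4,-34,-2.2,0,0,-2.7,-1],
    [2.4,-34,-3.4,0,0,-2.7,-1],
    [2.4,-34,-4.4,0,0,-2.7,-1],
    [2.4,-34,-5,0,0,-2.7,-1],
    [2.4,-34,-5,0,0,-2.7,-1],
  ],
)

```text
t: 9.15
ee_pos: [498.8, -171.8, 186.7]
orientation: [-0.324, -3.121, -0.002]
ft_force: [0.2, 0.4, -6.1]
width: 13.7
grasp_force: 30.0
```

```bash
python3 g.py w6; python3 -c "
from h import *
grab('scene','s6');im=cv2.imread('pics/s6.png');print(im.shape);a=cv2.imread('pics/w6.png')
cv2.imwrite('pics/c6.png',np.hstack([cv2.resize(im[110:290,230:430],(400,360)),cv2.resize(a,(400,300))[:,:] if 0 else cv2.resize(a[60:360,100:480],(400,360))]))"
```

```text
(array([ 498.8, -171.8,  186.7]), 'yaw_y', np.float64(78.13), 'tilt', array([-0.19,  0.08])) 9.15 [ 0.20358136  0.44559175 -6.09644265]
(420, 560, 3)
```

View pics/c6.png

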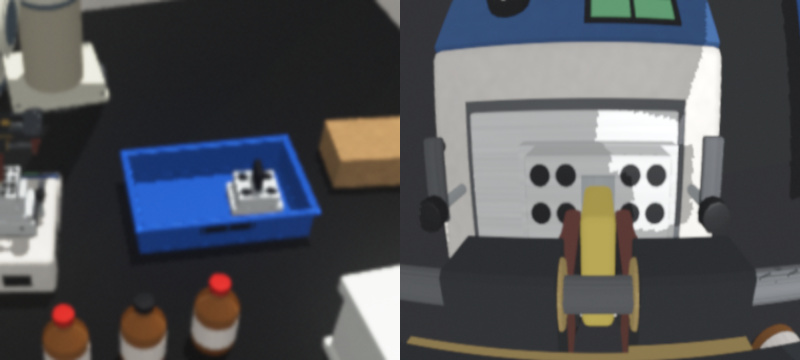

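The block hangs over the plate, to the robot's left of the pin and clear of the clamps. The basket holds only the spare block. I'll lower it slowly.

>>> servo_tool(
  increments=[
    [0,0,-0.2,0,0,0,-1],
    [0,0,-0.5,0,0,0,-1],
    [0,0,-0.8,0,0,0,-1],
    [0,0,-1.1,0,0,0,-1],
    [0,0,-1.3,0,0,0,-1],
    [0,0,-1.4,0,0,0,-1],
    [0,0,-1.4,0,0,0,-1],
    [0,0,-1.4,0,0,0,-1],
  ],
)

```text
t: 9.92
ee_pos: [500.0, -172.9, 174.6]
orientation: [-0.326, -3.125, 0.0]
ft_force: [0.6, -0.2, -4.8]
width: 13.8
grasp_force: 30.0
```

>>> servo_tool(
  increments=[
    [0,0,-0.1,0,0,0,-1],
    [0,0,-0.2,0,0,0,-1],
    [0,0,-0.3,0,0,0,-1],
    [0,0,-0.35,0,0,0,-1],
    [0,0,-0.4,0,0,0,-1],
    [0,0,-0.4,0,0,0,-1],
  ],
)

```text
t: 10.42
ee_pos: [500.0, -172.8, 170.6]
orientation: [-0.326, -3.125, 0.0]
ft_force: [1.0, -1.2, -5.8]
width: 14.0
grasp_force: 30.0
```

>>> servo_tool(
  increments=[
    [0,0,-0.05,0,0,0,-1],
    [0,0,-0.1,0,0,0,-1],
    [0,0,-0.1,0,0,0,-1],
  ],
)

```text
t: 10.67
ee_pos: [500.2, -172.8, 170.4]
orientation: [0.326, 3.124, -0.0]
ft_force: [-2.8, 1.3, 3.7]
width: 13.7
grasp_force: 30.0
```

>>> servo_tool(
  increments=[
    [0,0,-0.05,0,0,0,-1],
    [0,0,-0.1,0,0,0,-1],
    [0,0,-0.1,0,0,0,-1],
  ],
)

```text
t: 10.92
ee_pos: [500.3, -172.8, 170.2]
orientation: [0.326, 3.124, -0.0]
ft_force: [-4.7, 2.6, 12.6]
width: 13.7
grasp_force: 30.0
```

>>> servo_tool(
  increments=[
    [0,0,0.07,0,0,0,-1],
    [0,0,0.14,0,0,0,-1],
    [0,0,0.14,0,0,0,-1],
    [0,0,0.14,0,0,0,-1],
  ],
)

```text
t: 11.25
ee_pos: [500.2, -172.8, 170.4]
orientation: [0.326, 3.124, -0.0]
ft_force: [-2.9, 1.6, 4.9]
width: 13.9
grasp_force: 30.0
```

>>> servo_tool(
  increments=[
    [0.05,-0.01,0,0,0,0,-1],
    [0.1,-0.02,0,0,0,0,-1],
    [0.1,-0.02,0,0,0,0,-1],
    [0.1,-0.02,0,0,0,0,-1],
  ],
)

```text
t: 11.58
ee_pos: [500.4, -172.9, 170.3]
orientation: [-0.326, -3.123, -0.0]
ft_force: [-5.0, 1.8, 7.6]
width: 14.2
grasp_force: 30.0
```

>>> servo_tool(
  increments=[
    [0.05,-0.01,0,0,0,0,-1],
    [0.1,-0.02,0,0,0,0,-1],
    [0.1,-0.02,0,0,0,0,-1],
    [0.1,-0.02,0,0,0,0,-1],
  ],
)

```text
t: 11.92
ee_pos: [501.1, -173.0, 170.3]
orientation: [-0.326, -3.122, -0.0]
ft_force: [-5.3, 1.8, 8.0]
width: 13.7
grasp_force: 30.0
```

>>> servo_tool(
  increments=[
    [0,0,0.05,0,0,0,-1],
    [0,0,0.1,0,0,0,-1],
    [0.05,-0.01,0.1,0,0,0,-1],
    [0.1,-0.02,0.1,0,0,0,-1],
    [0.1,-0.02,0.1,0,0,0,-1],
    [0.1,-0.02,0.1,0,0,0,-1],
  ],
)

```text
t: 12.42
ee_pos: [503.0, -173.4, 170.7]
orientation: [-0.326, -3.124, -0.0]
ft_force: [0.0, -0.1, -5.9]
width: 14.0
grasp_force: 30.0
```

>>> servo_tool(
  increments=[
    [0.05,-0.01,0,0,0,0,-1],
    [0.1,-0.02,0,0,0,0,-1],
    [0.1,-0.02,0,0,0,0,-1],
    [0.1,-0.02,0,0,0,0,-1],
  ],
)

```text
t: 12.75
ee_pos: [503.2, -173.4, 170.7]
orientation: [-0.326, -3.123, -0.0]
ft_force: [-2.9, -0.1, -4.5]
width: 13.6
grasp_force: 30.0
```

>>> servo_tool(
  increments=[
    [-0.1,0.02,0,0,0,0,-1],
    [-0.22,0.05,0,0,0,0,-1],
    [-0.22,0.05,-0.04,0,0,0,-1],
    [-0.22,0.05,-0.08,0,0,0,-1],
    [-0.22,0.05,-0.08,0,0,0,-1],
  ],
)

```text
t: 13.17
ee_pos: [502.3, -173.2, 170.6]
orientation: [0.326, 3.123, -0.0]
ft_force: [0.4, 0.7, -4.8]
width: 14.0
grasp_force: 30.0
```

>>> servo_tool(
  increments=[
    [-0.02,-0.1,0,0,0,0,-1],
    [-0.06,-0.3,0,0,0,0,-1],
    [-0.1,-0.5,0,0,0,0,-1],
    [-0.14,-0.7,0,0,0,0,-1],
    [-0.19,-0.9,0,0,0,0,-1],
    [-0.21,-1,0,0,0,0,-1],
    [-0.21,-1,0,0,0,0,-1],
  ],
)

```text
t: 13.75
ee_pos: [499.8, -183.5, 170.4]
orientation: [0.326, 3.124, -0.0]
ft_force: [-0.7, 0.3, -2.3]
width: 14.0
grasp_force: 30.0
```

>>> servo_tool(
  increments=[
    [-0.03,-0.1,0,0,0,0,-1],
    [-0.06,-0.2,0,0,0,0,-1],
    [-0.08,-0.3,0,0,0,0,-1],
    [-0.1,-0.4,0,0,0,0,-1],
    [-0.1,-0.4,0,0,0,0,-1],
  ],
)

```text
t: 14.17
ee_pos: [498.2, -187.3, 169.9]
orientation: [-0.326, -3.124, 0.0]
ft_force: [-1.0, -0.3, -5.2]
width: 13.7
grasp_force: 30.0
```

>>> servo_tool(
  increments=[
    [-0.02,-0.1,0,0,0,0,-1],
    [-0.04,-0.2,0,0,0,0,-1],
    [-0.05,-0.25,0,0,0,0,-1],
    [-0.05,-0.25,0,0,0,0,-1],
    [-0.05,-0.25,0,0,0,0,-1],
  ],
)

```text
t: 14.58
ee_pos: [498.1, -189.6, 170.2]
orientation: [-0.326, -3.124, -0.0]
ft_force: [0.3, 0.5, -6.5]
width: 13.6
grasp_force: 30.0
```

>>> servo_tool(
  increments=[
    [0,0,-0.1,0,0,0,-1],
    [0,0,-0.2,0,0,0,-1],
    [0,0,-0.3,0,0,0,-1],
    [0,0,-0.4,0,0,0,-1],
    [0,0,-0.4,0,0,0,-1],
    [0,0,-0.4,0,0,0,-1],
  ],
)

```text
t: 15.08
ee_pos: [498.1, -189.6, 166.2]
orientation: [-0.326, -3.124, -0.0]
ft_force: [-0.6, 0.3, -6.0]
width: 13.9
grasp_force: 30.0
```

>>> servo_tool(
  increments=[
    [0,0,-0.05,0,0,0,-1],
    [0,0,-0.1,0,0,0,-1],
    [0,0,-0.15,0,0,0,-1],
    [0,0,-0.2,0,0,0,-1],
    [0,0,-0.2,0,0,0,-1],
    [0,0,-0.2,0,0,0,-1],
  ],
)

```text
t: 15.58
ee_pos: [498.2, -189.6, 164.7]
orientation: [0.326, 3.124, -0.0]
ft_force: [-2.7, -0.2, 2.8]
width: 13.5
grasp_force: 30.0
```

>>> servo_tool(
  increments=[
    [0,0,-0.05,0,0,0,-1],
    [0,0,-0.1,0,0,0,-1],
    [0,0,-0.15,0,0,0,-1],
    [0,0,-0.2,0,0,0,-1],
    [0,0,-0.25,0,0,0,-1],
    [0,0,-0.3,0,0,0,-1],
    [0,0,-0.3,0,0,0,-1],
    [0,0,-0.3,0,0,0,-1],
  ],
)

```text
t: 16.25
ee_pos: [498.2, -189.6, 161.9]
orientation: [0.326, 3.124, -0.0]
ft_force: [-4.3, 1.9, 8.5]
width: 13.7
grasp_force: 30.0
```

>>> servo_tool(
  increments=[
    [0,0,-0.05,0,0,0,-1],
    [0,0,-0.1,0,0,0,-1],
    [0,0,-0.15,0,0,0,-1],
    [0,0,-0.2,0,0,0,-1],
    [0,0,-0.2,0,0,0,-1],
    [0,0,-0.2,0,0,0,-1],
  ],
)

```text
t: 16.75
ee_pos: [498.2, -189.6, 160.2]
orientation: [0.326, 3.124, -0.0]
ft_force: [-6.6, 2.1, 11.2]
width: 13.7
grasp_force: 30.0
```

>>> servo_tool(
  increments=[
    [-0.03,0,-0.05,0,0,0,-1],
    [-0.05,0.01,-0.1,0,0,0,-1],
    [-0.05,0.01,-0.1,0,0,0,-1],
    [-0.05,0.01,-0.1,0,0,0,-1],
  ],
)

```text
t: 17.08
ee_pos: [498.1, -189.6, 159.6]
orientation: [0.326, 3.123, -0.0]
ft_force: [-5.9, 2.1, 13.6]
width: 14.0
grasp_force: 30.0
```

>>> servo_tool(
  increments=[
    [0,0,-0.03,0,0,0,-1],
    [0,0,-0.06,0,0,0,-1],
    [0,0,-0.06,0,0,0,-1],
    [0,0,-0.06,0,0,0,-1],
  ],
)

```text
t: 17.42
ee_pos: [498.2, -189.6, 159.6]
orientation: [0.326, 3.123, -0.001]
ft_force: [-7.8, 2.9, 19.3]
width: 14.1
grasp_force: 30.0
```

>>> servo_tool(
  increments=[
    [-0.02,0,0.02,0,0,0,-1],
    [-0.02,0,0.02,0,0,0,-1],
    [-0.02,0,0.02,0,0,0,-1],
    [-0.02,0,0.02,0,0,0,-1],
    [-0.02,0,0.02,0,0,0,-1],
    [-0.02,0,0.02,0,0,0,-1],
  ],
)

```text
t: 17.92
ee_pos: [498.1, -189.6, 159.6]
orientation: [0.326, 3.123, -0.0]
ft_force: [-6.5, 2.1, 16.5]
width: 13.9
grasp_force: 30.0
```

```bash
python3 g.py w9
```

```text
(array([ 498.1, -189.6,  159.6]), 'yaw_y', np.float64(78.08), 'tilt', array([ 0.1 , -0.03])) 17.9167 [-6.54474495  2.12682554 16.4556394 ]
```

View pics/w9.png

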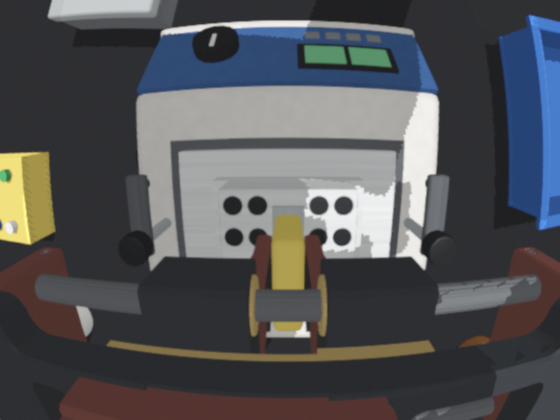

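The block's top edge is still at row 189, so it hasn't slipped in the grip. It sits central and square on the plate, with the plate on its stop.

```bash
python3 -c "
from workcell import ctrl
print(ctrl.close_job())"
```

```text
the job is handed in; nothing more can be done
None
```

The tube block is seated on the pin, square to the back rail, with the plate pressed fully home; the gripper is still on the yellow grip pushing down at about 16 N, so you can do up the toe clamps.

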